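Pack the spirit level under the cantilever tray of the tool box

TASK

Pack the yellow spirit level into the bottom of the green cantilever tool box. Press the black rubber end of the orange pull on the grey tray until the pull springs up, take hold of the pull and swing the tray up and over until it is fully open; lay the level, base down, in the wider lane of the bottom compartment with one end slid in under the fixed ledge until it meets the end wall, without forcing it. Then swing the tray gently back down until it is fully closed, never letting it drop either way, and leave the screwdriver in the tray, the wrench in its lane and the mallet where it lies.

Things in the scene. Friction and masses are not known exactly. Their poses are not given: they have to be found in the camera images.
- toolbox: Green tool box fixed to the counter, 140 (x) x 240 (y) x 66 mm high, walls and floor 6 mm, inside 128 x 228 x 60 mm. Origin: centre of its underside; x is the way the tray swings open (roughly away from the robot), y its long axis. The closed tray covers it.
- ledge_edge (a point): Middle of the lower edge of the fixed ledge (yellow edge strip), 60 mm above the counter, at y = 58 mm in the box frame; axes as the box. The ledge, 6 mm thick, roofs the last 56 mm of the compartment up to the end wall at +y, so the mouth (y = -114 to 58 mm) is only 172 mm long: the level fits in only tilted, nose first under the ledge.
- lane (a point): Centre of the wide lane's floor (grey lining), at box x = -21, y = 0, z = 6 mm; axes as the box. The lane is 86 mm wide, 228 mm long. A divider 4 mm thick, 14 mm high at box x = 24 mm parts it from the narrow lane (38 mm) with the wrench.
- swing (a joint): Angle of the tray's links, 0 closed to 2.79 rad fully open. They are 82 mm long and parallel, so the tray stays level: at angle q each of its points has moved from its closed place by 82 mm * (cos 0.436 - cos(0.436 + q)) along box +x and 82 mm * (sin(0.436 + q) - sin 0.436) up. The tray (0.6 kg) falls to either side of the top (q = 1.13) if let go and rests at both ends.
- tray_floor (a point): Centre of the tray's inner floor; axes as the box. Closed, it is 71 mm above the counter, above the box's origin. The tray is 134 (x) x 236 (y) x 40 mm outside; its rim is 37 mm above this point. A channel 48 mm wide with walls up to the rim runs along y through its middle and holds the pull.
- pull (a joint): Angle of the orange pull: 0 flush in the channel, 0.85 rad standing up. A rocker with an over-centre spring; its pivot (along x) is 6 mm to -y of the tray's centre, 31 mm above the tray's inner floor. Pressing the black end at -y (about 4 to 7 N, 4 to 8 mm deep, to 0.25 rad) makes the long end at +y spring up and stay up. About 7 N down on the raised end folds it again.
- pull_thumb (a point): Middle of the black rubber pad (19 x 24 mm) on top of the pull's short -y end, 30 mm from the pivot; flush, it is about level with the tray's rim. Turns with the pull.
- pull_grip (a point): Point on the centre line of the pull's long +y end, 44 mm from the pivot; the bar ends 16 mm beyond it. The bar is 20 mm wide (box x) and 10 mm thick. Up, this point stands about 27 mm above the tray's rim with free space around: pinch it from above with the fingers closing along box x.
- level: Yellow spirit level, a bar 190 (own x) x 26 (y) x 34 mm (z) with black ends, green vials and flat sides, about 0.15 to 0.3 kg, base down on the counter left or right of the box. Origin: centre of its underside. Both ends are alike.
- screwdriver: Red-handled screwdriver, 150 mm, lying loose in the tray's near half; it rides with the tray. Leave it there.
- wrench: Steel wrench, 130 mm, lying loose in the narrow lane of the compartment. Leave it there.
- mallet: White-headed mallet with a wooden handle, about 190 mm long and 54 mm high, lying on the counter on the other side of the box from the level. Leave it alone.
There are look-alikes about, which are no part of the job. Several things have the shape of the level; the one meant has the colours described above.

How it is judged:
On the way, in this order (a step that is already met when the one before it is completed fails the run):
1. the pull has been pressed and has sprung up (value of joint pull above 0.7 rad and value of joint swing below 0.06 rad), for 0.1 s.
2. the tray is fully open (value of joint swing above 2.65 rad), for 0.2 s.
3. with the tray open, the level lies base down in the wide lane, its end under the ledge against the end wall, let go (value of joint swing above 2.5 rad and z of level in the frame of toolbox between 0.003 and 0.01 m and x of level in the frame of toolbox between -0.055 and 0.012 m and y of level in the frame of toolbox above 0.01 m and angle between level's own z axis and vertical below 0.12 rad and contact force between level and the fingers below 0.1 N), for 0.2 s.
At the end, for the whole second after the job is handed in: The tray is closed (links within 0.06 rad of home); the level lies at rest flat on the floor of the wide lane, base down (within 0.12 rad), its end under the ledge within 9 mm of the end wall; the screwdriver is still in the tray and the wrench still in its lane (value of joint swing below 0.06 rad and z of level in the frame of toolbox between 0.003 and 0.01 m and x of level in the frame of toolbox between -0.055 and 0.012 m and y of level in the frame of toolbox above 0.01 m and angle between level's own z axis and vertical below 0.12 rad and linear speed of level below 0.02 m/s and z of screwdriver in the frame of tray_floor below 0.03 m and distance between screwdriver and tray_floor below 0.11 m and z of wrench in the frame of toolbox below 0.02 m and x of wrench in the frame of toolbox above 0.026 m); the robot touches nothing.
It fails at once if the tray is let drop or slammed (links faster than 5 rad/s) (velocity of joint swing above 5 rad/s or velocity of joint swing below -5 rad/s).
It fails at once if the level is forced against the box with more than 90 N (contact force between level and toolbox above 90 N).
It fails at once if the mallet is shifted by more than 40 mm (distance of mallet from where it was at the start of the episode above 0.04 m).
It also fails if it takes over 72 s, if anything falls off the work surface, if the arm or the gripper's body presses on something with over 40 N, if the wrist force passes 120 N, or if a joint passes its speed limit or range.

ROBOT

A 6-joint arm with a two-finger parallel gripper is mounted at the origin on the work surface. World frame = base frame: x ahead of the robot, y to its left, z up, the work surface at z = 0. Lengths are in m, angles in rad, forces in N, time in s.
With the tool pointing down it reaches from about 0.35 to 0.775 m from the base axis. Payload 7.3 kg.
Tool frame: the origin (TCP) lies between the finger pads; the fingertips stand ahead of it and the grasp point (between the pads) lies 6 mm ahead of it (robot.tip_extent is the x of the fingertips in the tool frame, in m); x points along the fingers, z is the direction in which the jaws open and shut, and the axes are right-handed (so a half turn about x gives the same grasp; the last joint's range is limited). The gripper opens to 92 mm and grips with 3 to 60 N. Pads are 19 mm wide; open, the fingers measure 130 mm over their backs; the gripper's body (75 mm by 190 mm) begins 47 mm behind the grasp point.
Start: joints at [-1.305, 0.342, 1.524, -0, 1.275, -0.146], TCP at [0.21, -0.481, 0.252] pointing down, gripper open.
Joint ranges: [-2.53, 2.53], [-0.77, 2.02], [0.04, 2.7], [-1, 4.14], [0.28, 2.66], [-3.11, 3.11]. Speed limits (rad/s): [2.57, 2.57, 3.14, 3.14, 3.14, 3.14].

INTERFACE

Orientations are given as [roll, pitch, yaw] about the fixed x, y, z axes, in that order (R = Rz(yaw) Ry(pitch) Rx(roll)).
In Python, from cell import robot gives the robot as it stands. The module is installed in compiled form; this text tells all that it offers.
- The arm moves only by the shell command python3 -m creep 'ROWS' [FORCE]. ROWS is JSON, a list of rows, each an object with "translation": the shift along the tool's x, y, z in m, a list of three; "twist": the turn, a rotation vector about the tool's x, y, z in rad, a list of three; "hand": the opening in per cent of the stroke, from 0 (shut) to 100 (fully open). A call has 1 to 5 rows; each row is the pose to reach, as a shift and turn from the pose measured when the call began, along the tool's axes at that moment; what a row does not reach only later rows make up. A row lasts 1/10 s, in which the tool goes at most 50 mm and 8.59 degrees, less where a joint would pass 70% of its speed; a pose out of reach is approached as far as the arm can. A call with a gripper value outside its range is refused whole. The fingers move at their own pace and stop on an object; FORCE is the grip in N (left out, the last holds). Time passes only in rows, so rows that repeat a pose let the fingers close. It gives the time, the measured TCP pose, the force and the opening at its end, in the units of the state.
- robot.observe(): the state, without advancing time (a new reading comes with each control period).
- robot.read_camera(name): name is "scene" or "top"; returns the picture (480x640x3 uint8, blue, green, red); there is no depth.
- robot.calibration(name): a dict with "intrinsics" (3x3 intrinsics, pixels), "cam_to_world" (4x4, takes a point from camera to world coordinates). Camera axes: x right, y up, looking along -z (the intrinsics and any distortion apply to the point x, -y, -z); pixel columns grow to the right and rows downward; lengths in m; the calibration is good to about 2 mm. A picture is of the moment at which its call begins. calibration takes no time and is no camera call.
- robot.hand_in(): hands the job in, once; it reports no verdict.
The state is a dict: "time": time; "qpos": joint angles; "qvel": joint speeds; "joint_efforts": joint torques, N m; "tool_pos": TCP position; "tool_rot": TCP orientation; "contact_force": force on the tool from outside, world axes, zero at the start; "torque": the same for the moment, N m; "opening": finger opening in m.
Only numpy, scipy, OpenCV 4.12 (cv2) and the standard library are available. Lean on these libraries where they do the work, as an engineer would, in place of code of your own. Each camera call takes 0.05 s, during which the arm holds its last target. There are 200 camera calls.

## Working session

There is one attempt and no reset: what is moved stays moved. The work goes in short steps, Python scripts to look and compute and a shell command to move; the robot and the scene stay as the last step left them, time stands still between calls to the robot, and variables do not carry over. Pictures are saved under pics/ and viewed, about 8 in all and at most 12, crops included, and the job is handed in when it is done.

```bash
mkdir -p pics
python3 - <<'E'
from cell import robot
import cv2,numpy as np
for n in("scene","top"):
    im=robot.read_camera(n); cv2.imwrite(f"pics/{n}0.png",im)
    c=robot.calibration(n); print(n,np.round(c["intrinsics"],1).tolist(),np.round(c["cam_to_world"],3).tolist(),[k for k in c])
s=robot.observe(); print({k:np.round(v,3).tolist() for k,v in s.items()},robot.tip_extent)
E
```

```text
scene [[527.8, 0.0, 309.4], [0.0, 527.8, 244.9], [0.0, 0.0, 1.0]] [[0.006, -0.613, 0.79, 1.358], [1.0, 0.013, 0.002, -0.002], [-0.011, 0.79, 0.613, 0.796], [0.0, 0.0, 0.0, 1.0]] ['intrinsics', 'cam_to_world']
top [[622.3, 0.0, 322.6], [0.0, 622.3, 242.6], [0.0, 0.0, 1.0]] [[0.016, 0.996, -0.085, 0.393], [-1.0, 0.016, -0.002, -0.004], [-0.001, 0.085, 0.996, 1.24], [0.0, 0.0, 0.0, 1.0]] ['intrinsics', 'cam_to_world']
{'time': 0.1, 'qpos': [-1.305, 0.343, 1.525, 0.0, 1.275, -0.146], 'qvel': [0.001, -0.002, -0.001, 0.001, -0.0, -0.001], 'joint_efforts': [0.002, -43.2, -24.47, 0.072, 0.053, -0.0], 'tool_pos': [0.21, -0.481, 0.251], 'tool_rot': [2.988, 1.569, 1.829], 'contact_force': [-0.602, -0.132, -0.041], 'torque': [0.023, -0.063, 0.021], 'opening': 0.091} 0.025
```

View pics/top0.png

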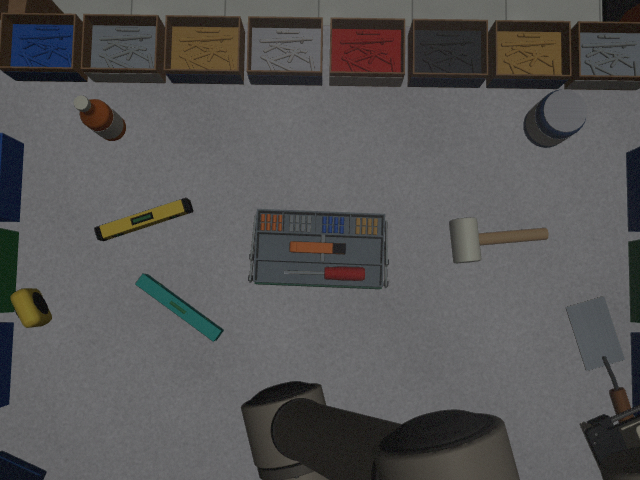

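View pics/scene0.png

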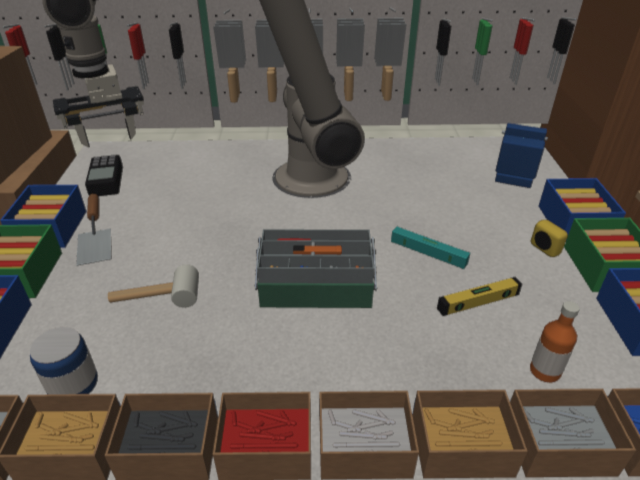

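The pull is orange at (310,247) with its black pad at (340,248). For the level there are three candidates: the yellow bar with black ends at top (143,219), the teal bar (180,307), and the yellow tape measure (30,307). The yellow bar fits the description. I'll measure it now and check it in a close crop.

```bash
cat > h.py <<'E'
from cell import robot
import cv2,numpy as np
from scipy.spatial.transform import Rotation as Ro
def cast(n,px,z):
    c=robot.calibration(n);K=np.array(c["intrinsics"]);T=np.array(c["cam_to_world"])
    out=[]
    for u,v in np.atleast_2d(px):
        d=np.linalg.solve(K,[u,v,1]);d=T[:3,:3]@[d[0],-d[1],-d[2]]
        out.append(T[:3,3]+d*(z-T[2,3])/d[2])
    return np.array(out)
def blob(im,lo,hi,roi,k=3):
    x0,y0,x1,y1=roi
    m=cv2.inRange(cv2.cvtColor(im[y0:y1,x0:x1],cv2.COLOR_BGR2HSV),lo,hi)
    m=cv2.morphologyEx(m,cv2.MORPH_CLOSE,np.ones((k,k)))
    c=max(cv2.findContours(m,cv2.RETR_EXTERNAL,cv2.CHAIN_APPROX_NONE)[0],key=cv2.contourArea)
    return c.reshape(-1,2).astype(np.float32)+[x0,y0]
def tool():
    s=robot.observe();return np.array(s["tool_pos"]),Ro.from_euler("xyz",s["tool_rot"]).as_matrix()
def rel(p,R):  # shift+twist in tool axes to reach world pose (p,R)
    p0,R0=tool()
    return np.round(R0.T@(np.array(p)-p0),4).tolist(),np.round(Ro.from_matrix(R0.T@R).as_rotvec(),4).tolist()
E
python3 - <<'E'
from h import *
im=cv2.imread("pics/top0.png")
def rect(c,z):
    w=cast("top",c,z)[:,:2].astype(np.float32); r=cv2.minAreaRect(w*1000); b=cv2.boxPoints(r); return np.round(r[0],1),np.round(r[1],1),round(r[2],2)
c=blob(im,(5,150,80),(18,255,255),(270,235,350,260)); print("pull orange",rect(c,.108),c.min(0),c.max(0))
g=cast("top",c,.108)
y=blob(im,(20,120,60),(35,255,255),(85,190,205,245),9); print("level yellow",rect(y,.034))
d=blob(im,(0,0,0),(179,255,105),(85,190,205,245),9); print("level dark+yellow",rect(d,.034))
roi=im[200:300,235:400]
gray=roi.max(2); print("counter",np.median(im[150:190,260:380].max(2)),"tray",np.median(im[245:265,260:280].max(2)))
t=blob(im,(0,0,0),(179,255,110),(235,200,400,300),9); print("tray",rect(t,.108))
for k in [(258,210),(385,215),(383,287),(256,284)]: print(k,np.round(cast("top",[k],.108)[0],3))
a=cv2.resize(im[195:300,235:400],None,fx=4.5,fy=4.5,interpolation=cv2.INTER_CUBIC)
b=cv2.resize(im[190:250,85:205],None,fx=2,fy=2)
a[-120:,:240]=b
cv2.imwrite("pics/crop.png",cv2.convertScaleAbs(a,alpha=1.8))
print(np.round(tool()[1],3).tolist())
E
```

```text
pull orange (array([480.8,  20. ]), array([18.3, 76.7]), 0.92) [290. 242.] [332. 252.]
level yellow (array([537.1, 353.4]), array([ 25.9, 167.3]), 18.89)
level dark+yellow (array([540.3, 348.1]), array([106.2, 235. ]), 0.92)
counter 109.0 tray 76.0
tray (array([477. ,   9.1]), array([181.1, 301.2]), 0.91)
(258, 210) [0.547 0.118 0.108]
(385, 215) [ 0.542 -0.115  0.108]
(383, 287) [ 0.41  -0.112  0.108]
(256, 284) [0.412 0.119 0.108]
[[-0.0, 0.916, 0.4], [0.001, 0.4, -0.916], [-1.0, 0.0, -0.001]]
```

View pics/crop.png

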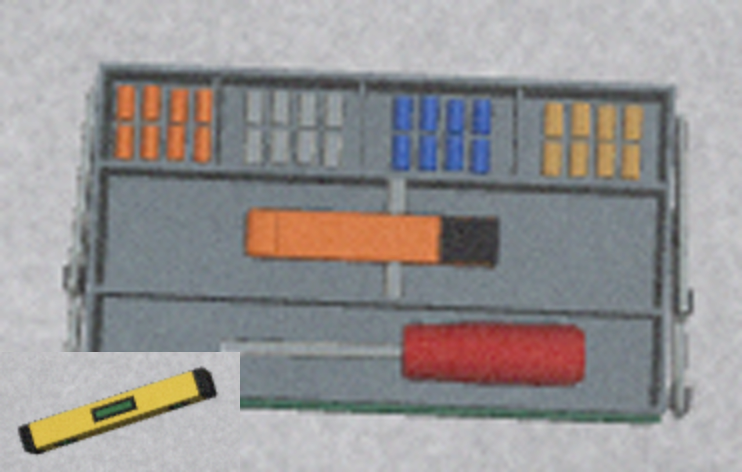

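The crop confirms the level is the yellow bar with black ends and a green vial. In the crop, the pull's pivot pin is at (396,238), its black pad is centred at (469,241), and the tray's top rim runs from (103,66) to (673,87).

```bash
cat >> h.py <<'E'
psi=-0.021
X=np.array([np.cos(psi),np.sin(psi),0]);Y=np.array([-np.sin(psi),np.cos(psi),0]);Z=np.array([0,0,1.])
RA=np.column_stack([-Z,Y,X])
E
python3 - <<'E'
from h import *
f=lambda u,v,z:cast("top",[(235+u/4.5,195+v/4.5)],z)[0]
cs=np.array([f(103,66,.108),f(673,87,.108),f(660,412,.108)])
mid=(cs[0]+cs[2])/2; print("tray centre from corners",np.round(mid,4),"sizes",np.linalg.norm(cs[0]-cs[1]),np.linalg.norm(cs[1]-cs[2]))
pv=f(396,238,.108); print("pivot->centre",np.round(pv+.006*Y,4)); th=f(469,241,.108); print("thumb",th,"dist",np.linalg.norm(th-pv))
p=th-.001*Y; p[2]=.20
print(rel(p,RA))
E
```

```text
tray centre from corners [0.4794 0.0046 0.108 ] sizes 0.2324065662407367 0.13219978722664028
pivot->centre [0.4796 0.0041 0.108 ]
thumb [ 0.47877708 -0.03150177  0.108     ] dist 0.029619068844123683
([0.0516, 0.4256, -0.3032], [-1.138, -0.001, -0.0009])
```

```bash
python3 -m creep '[{"translation":[0,0.04,-0.028],"twist":[-0.1,0,0],"hand":0},{"translation":[0,0.08,-0.056],"twist":[-0.22,0,0],"hand":0},{"translation":[0,0.12,-0.084],"twist":[-0.34,0,0],"hand":0},{"translation":[0,0.16,-0.112],"twist":[-0.45,0,0],"hand":0},{"translation":[0,0.2,-0.14],"twist":[-0.57,0,0],"hand":0}]'; python3 -c "
from h import *
print(rel([0.4787,-.0325,.2],RA),robot.observe()['opening'])"
```

```text
time: 0.6
tool_pos: [0.3378, -0.2706, 0.2512]
tool_rot: [2.444, 1.569, 1.859]
contact_force: [1.3, -0.3, 0.8]
opening: 0.0568
([0.0515, 0.2763, -0.0139], [-0.5639, -0.001, -0.0014]) 0.05675917627717226
```

```bash
python3 -m creep '[{"translation":[0.01,0.045,-0.002],"twist":[-0.12,0,0],"hand":0},{"translation":[0.02,0.09,-0.004],"twist":[-0.24,0,0],"hand":0},{"translation":[0.03,0.138,-0.007],"twist":[-0.36,0,0],"hand":0},{"translation":[0.04,0.185,-0.01],"twist":[-0.48,0,0],"hand":0},{"translation":[0.045,0.23,-0.012],"twist":[-0.564,0,0],"hand":0}]'; python3 -c "
from h import *
print(rel([0.4787,-.0325,.16],RA),robot.observe()['opening'])"
```

```text
time: 1.1
tool_pos: [0.4549, -0.07, 0.2055]
tool_rot: [2.335, 1.568, 2.319]
contact_force: [0.5, -1.1, 0.2]
opening: 0.0165
([0.0455, 0.0377, 0.0233], [0.0048, -0.002, -0.0021]) 0.016471158864445043
```

```bash
python3 -m creep '[{"translation":[0.0,0.025,0.015],"twist":[0.005,0,0],"hand":0},{"translation":[0.015,0.0377,0.0233],"twist":[0.005,0,0],"hand":0},{"translation":[0.04,0.0377,0.0233],"twist":[0.005,0,0],"hand":0},{"translation":[0.055,0.0377,0.0233],"twist":[0.005,0,0],"hand":0},{"translation":[0.055,0.0377,0.0233],"twist":[0.005,0,0],"hand":0}]'; python3 -c "
from h import *
print(rel([0.4787,-.0325,.133],RA),robot.observe()['opening'])"
```

```text
time: 1.6
tool_pos: [0.4772, -0.032, 0.1484]
tool_rot: [2.727, 1.563, 2.707]
contact_force: [-0.3, 0.3, 0.6]
opening: 0.0007
([0.0154, -0.0006, 0.0016], [0.0003, -0.0071, -0.0031]) 0.0006586510104700544
```

Next I press the pad in small steps.

```bash
python3 -m creep '[{"translation":[0.012,0,0.0016],"twist":[0,-0.007,-0.003],"hand":0},{"translation":[0.015,0,0.0016],"twist":[0,-0.007,-0.003],"hand":0},{"translation":[0.018,0,0.0016],"twist":[0,-0.007,-0.003],"hand":0},{"translation":[0.02,0,0.0016],"twist":[0,-0.007,-0.003],"hand":0},{"translation":[0.022,0,0.0016],"twist":[0,-0.007,-0.003],"hand":0}]'; python3 -m creep '[{"translation":[0.002,0,0],"twist":[0,0,0],"hand":0},{"translation":[0.004,0,0],"twist":[0,0,0],"hand":0}]'
```

```text
time: 2.1
tool_pos: [0.4788, -0.0323, 0.127]
tool_rot: [-0.507, 1.57, -0.528]
contact_force: [-0.7, -2.0, 1.9]
opening: 0.0003
time: 2.3
tool_pos: [0.4792, -0.0323, 0.1231]
tool_rot: [-0.213, 1.569, -0.234]
contact_force: [0.5, -0.6, -0.1]
opening: 0.0003
```

```bash
python3 -m creep '[{"translation":[-0.02,0,0],"twist":[0,0,0],"hand":0},{"translation":[-0.055,0,0],"twist":[0,0,0],"hand":30},{"translation":[-0.095,0,0],"twist":[0,0,0],"hand":60},{"translation":[-0.135,0,0],"twist":[0,0,0],"hand":60},{"translation":[-0.135,0,0],"twist":[0,0,0],"hand":60}]'
python3 - <<'E'
from h import *
im=robot.read_camera("scene"); cv2.imwrite("pics/s1.png",cv2.resize(im[180:320,230:400],None,fx=4,fy=4))
E
```

```text
time: 2.8
tool_pos: [0.4815, -0.0325, 0.2632]
tool_rot: [-0.176, 1.558, -0.197]
contact_force: [-0.3, -0.3, 0.5]
opening: 0.0276
```

View pics/s1.png

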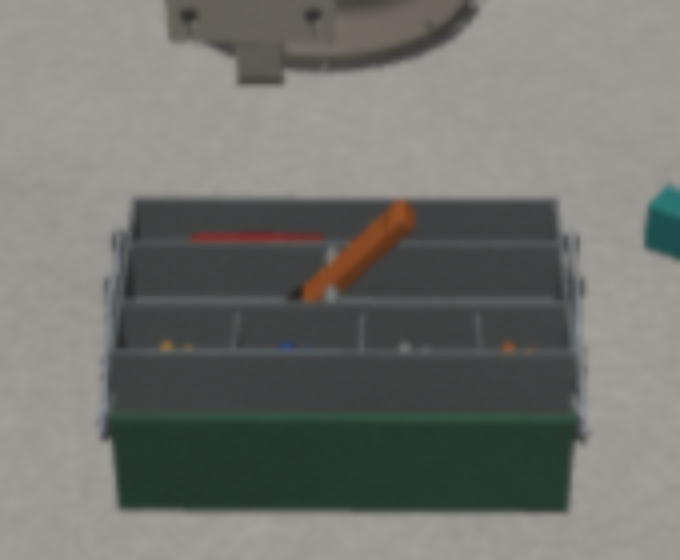

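The pull stands up: in the crop the orange bar runs from (310,290) to its raised end at (403,210). Next is the pinch.

```bash
python3 -c "
from h import *
print(rel([0.480,.0275,.141],RA))"
```

```text
([0.1192, 0.0599, -0.0024], [0.0002, 0.0077, 0.0013])
```

```bash
python3 -m creep '[{"translation":[0.0,0.04,-0.001],"twist":[0,0.007,0.001],"hand":60},{"translation":[0.02,0.06,-0.0015],"twist":[0,0.007,0.001],"hand":60},{"translation":[0.06,0.06,-0.002],"twist":[0,0.007,0.001],"hand":60},{"translation":[0.1,0.06,-0.0024],"twist":[0,0.007,0.001],"hand":60},{"translation":[0.115,0.06,-0.0024],"twist":[0,0.007,0.001],"hand":60}]'; python3 -c "
from h import *
print(rel([0.480,.0275,.141],RA))"; python3 -m creep '[{"translation":[0.005,0,0],"twist":[0,0,0],"hand":40},{"translation":[0.005,0,0],"twist":[0,0,0],"hand":20},{"translation":[0.005,0,0],"twist":[0,0,0],"hand":5},{"translation":[0.005,0,0],"twist":[0,0,0],"hand":5},{"translation":[0.005,0,0],"twist":[0,0,0],"hand":5}]' 30;  python3 -c "
from h import *
print(rel([0.480,.0275,.141],RA))"
```

```text
time: 3.35
tool_pos: [0.4769, 0.0282, 0.1404]
tool_rot: [3.07, 1.563, 3.05]
contact_force: [-0.1, -0.3, 0.3]
opening: 0.055
([-0.0006, -0.0006, 0.0031], [0.0006, -0.0075, -0.0005])
time: 3.85
tool_pos: [0.4796, 0.028, 0.1366]
tool_rot: [1.868, 1.571, 1.848]
contact_force: [14.3, 0.5, -11.5]
opening: 0.0201
([-0.0044, -0.0005, 0.0004], [0.0004, -0.0001, -0.0002])
```

```bash
cat >> h.py <<'E'
L=.082;P0=np.array([0.4796,.028,.1366])
def arc(step,n=5,q=None,p0=None):
    p,R=tool(); p0=P0 if p0 is None else p0
    d=p-p0; u=d@X-L*np.cos(.436); w=d[2]+L*np.sin(.436)
    qm=np.arctan2(w,-u)-.436
    if qm<-1: qm+=2*np.pi
    print("q est",round(qm,3),"radius",round(float(np.hypot(u,w)),4),"y off",round(float(d@Y),4))
    for k in range(1,n+1):
        q=np.clip(qm+step*k,0,2.8)
        t=p0+X*L*(np.cos(.436)-np.cos(.436+q))+Z*L*(np.sin(.436+q)-np.sin(.436))
        print(round(q,2),np.round(R.T@(t-p),4).tolist())
E
python3 -m creep '[{"translation":[0,0,0],"twist":[0,0,0],"hand":5}]'; python3 -c "
from h import *
arc(.1)"
```

```text
time: 3.95
tool_pos: [0.4801, 0.028, 0.1368]
tool_rot: [0.319, 1.569, 0.298]
contact_force: [-0.3, 0.9, -5.7]
opening: 0.0197
q est 0.005 radius 0.0816 y off 0.0
0.11 [-0.0074, -0.0, 0.0036]
0.21 [-0.0142, -0.0, 0.0081]
0.31 [-0.0205, -0.0, 0.0134]
0.41 [-0.0262, -0.0, 0.0192]
0.51 [-0.0314, -0.0, 0.0256]
```

```bash
python3 -m creep '[{"translation":[-0.0074,0,0.0036],"twist":[0,0,0],"hand":5},{"translation":[-0.0142,0,0.0081],"twist":[0,0,0],"hand":5},{"translation":[-0.0205,0,0.0134],"twist":[0,0,0],"hand":5},{"translation":[-0.0262,0,0.0192],"twist":[0,0,0],"hand":5},{"translation":[-0.0314,0,0.0256],"twist":[0,0,0],"hand":5}]'; python3 -c "
from h import *
arc(.12)"
```

```text
time: 4.45
tool_pos: [0.5059, 0.0274, 0.1684]
tool_rot: [0.452, 1.57, 0.431]
contact_force: [6.2, -0.2, -15.5]
opening: 0.0198
q est 0.51 radius 0.082 y off -0.0001
0.63 [-0.0053, 0.0001, 0.0083]
0.75 [-0.0095, 0.0001, 0.0172]
0.87 [-0.0126, 0.0001, 0.0265]
0.99 [-0.0146, 0.0001, 0.0361]
1.11 [-0.0155, 0.0001, 0.0459]
```

```bash
python3 -m creep '[{"translation":[-0.0053,0,0.0083],"twist":[0,0,0],"hand":5},{"translation":[-0.0095,0,0.0172],"twist":[0,0,0],"hand":5},{"translation":[-0.0126,0,0.0265],"twist":[0,0,0],"hand":5},{"translation":[-0.0146,0,0.0361],"twist":[0,0,0],"hand":5},{"translation":[-0.0155,0,0.0459],"twist":[0,0,0],"hand":5}]'; python3 -c "
from h import *
arc(.12)"
```

```text
time: 4.95
tool_pos: [0.5521, 0.0263, 0.1839]
tool_rot: [2.94, 1.57, 2.919]
contact_force: [-1.0, -1.7, -12.4]
opening: 0.0194
q est 1.112 radius 0.082 y off -0.0002
1.23 [0.0004, 0.0002, 0.0098]
1.35 [0.0019, 0.0002, 0.0195]
1.47 [0.0046, 0.0002, 0.029]
1.59 [0.0084, 0.0002, 0.0381]
1.71 [0.0132, 0.0002, 0.0466]
```

```bash
python3 -m creep '[{"translation":[0.0004,0,0.0098],"twist":[0,0,0],"hand":5},{"translation":[0.0019,0,0.0195],"twist":[0,0,0],"hand":5},{"translation":[0.0046,0,0.029],"twist":[0,0,0],"hand":5},{"translation":[0.0084,0,0.0381],"twist":[0,0,0],"hand":5},{"translation":[0.0132,0,0.0466],"twist":[0,0,0],"hand":5}]'; python3 -c "
from h import *
arc(.12)"
```

```text
time: 5.45
tool_pos: [0.5994, 0.0252, 0.1704]
tool_rot: [-3.058, 1.57, -3.079]
contact_force: [-1.0, -2.9, -8.3]
opening: 0.0195
q est 1.722 radius 0.0822 y off -0.0003
1.84 [0.0061, 0.0003, 0.0078]
1.96 [0.0129, 0.0003, 0.0148]
2.08 [0.0205, 0.0003, 0.0211]
2.2 [0.0288, 0.0003, 0.0263]
2.32 [0.0377, 0.0003, 0.0306]
```

```bash
python3 -m creep '[{"translation":[0.0061,0,0.0078],"twist":[0,0,0],"hand":5},{"translation":[0.0129,0,0.0148],"twist":[0,0,0],"hand":5},{"translation":[0.0205,0,0.0211],"twist":[0,0,0],"hand":5},{"translation":[0.0288,0,0.0263],"twist":[0,0,0],"hand":5},{"translation":[0.0377,0,0.0306],"twist":[0,0,0],"hand":5}]'; python3 -c "
from h import *
arc(.1)"
```

```text
time: 5.95
tool_pos: [0.6305, 0.0245, 0.132]
tool_rot: [-2.682, 1.57, -2.703]
contact_force: [-1.5, -2.6, -6.4]
opening: 0.0199
q est 2.332 radius 0.0823 y off -0.0003
2.43 [0.0079, 0.0003, 0.0023]
2.53 [0.0159, 0.0003, 0.0041]
2.63 [0.024, 0.0003, 0.0051]
2.73 [0.0322, 0.0003, 0.0053]
2.8 [0.0378, 0.0003, 0.005]
```

```bash
python3 -m creep '[{"translation":[0.0079,0,0.0023],"twist":[0,0,0],"hand":5},{"translation":[0.0159,0,0.0041],"twist":[0,0,0],"hand":5},{"translation":[0.024,0,0.0051],"twist":[0,0,0],"hand":5},{"translation":[0.0322,0,0.0053],"twist":[0,0,0],"hand":5},{"translation":[0.038,0,0.005],"twist":[0,0,0],"hand":5}]'; python3 -m creep '[{"translation":[0.001,0,0],"twist":[0,0,0],"hand":5},{"translation":[0.001,0,0],"twist":[0,0,0],"hand":5}]';python3 -c "
from h import *
arc(.1)"
```

```text
time: 6.45
tool_pos: [0.6361, 0.0245, 0.0939]
tool_rot: [0.075, 1.569, 0.054]
contact_force: [-2.3, 3.2, 20.6]
opening: 0.0195
time: 6.65
tool_pos: [0.6361, 0.0245, 0.0944]
tool_rot: [-0.044, 1.568, -0.065]
contact_force: [-4.4, -1.1, 3.3]
opening: 0.0199
q est 2.798 radius 0.0826 y off -0.0002
2.8 [0.0001, 0.0002, -0.0006]
2.8 [0.0001, 0.0002, -0.0006]
2.8 [0.0001, 0.0002, -0.0006]
2.8 [0.0001, 0.0002, -0.0006]
2.8 [0.0001, 0.0002, -0.0006]
```

```bash
cat >> h.py <<'E'
def RY(deg):
    l=np.array([np.cos(np.radians(deg)),np.sin(np.radians(deg)),0]);return np.column_stack([-Z,l,np.cross(-Z,l)])
E
python3 -m creep '[{"translation":[0,0,0],"twist":[0,0,0],"hand":30},{"translation":[0,0,0],"twist":[0,0,0],"hand":50},{"translation":[-0.02,0,0],"twist":[0,0,0],"hand":60},{"translation":[-0.06,0,0],"twist":[0,0,0],"hand":60},{"translation":[-0.09,0.03,-0.01],"twist":[0,0,0],"hand":60}]';python3 -c "
from h import *
print(rel([.537,.353,.16],RY(108.9)))"
```

```text
time: 7.15
tool_pos: [0.6281, 0.0523, 0.1863]
tool_rot: [-0.168, 1.565, -0.193]
contact_force: [0.4, 1.3, 0.4]
opening: 0.0532
([0.0255, 0.2984, -0.0986], [-0.3546, 0.0053, 0.0019])
```

```bash
python3 -m creep '[{"translation":[0,0.04,-0.01],"twist":[-0.05,0,0],"hand":60},{"translation":[0,0.085,-0.024],"twist":[-0.12,0,0],"hand":60},{"translation":[0,0.13,-0.04],"twist":[-0.2,0,0],"hand":60},{"translation":[0,0.175,-0.055],"twist":[-0.28,0,0],"hand":60},{"translation":[0.0,0.22,-0.07],"twist":[-0.354,0,0],"hand":60}]';python3 - <<'E'
from h import *
print(rel([.537,.353,.13],RY(108.9)))
im=robot.read_camera("top");cv2.imwrite("pics/top1.png",im)
cv2.imwrite("pics/top1c.png",cv2.convertScaleAbs(cv2.resize(im[130:300,235:400],None,fx=4.5,fy=3.5*4.5/3.5*600/765,interpolation=cv2.INTER_CUBIC) if 0 else cv2.resize(im[140:290,235:400],None,fx=4,fy=4,interpolation=cv2.INTER_CUBIC),alpha=1.8))
E
```

```text
time: 7.65
tool_pos: [0.563, 0.276, 0.1863]
tool_rot: [-0.354, 1.564, -0.021]
contact_force: [0.7, 0.4, 0.3]
opening: 0.0551
([0.0561, 0.0814, 0.0002], [0.0027, 0.0065, 0.0024])
```

View pics/top1c.png

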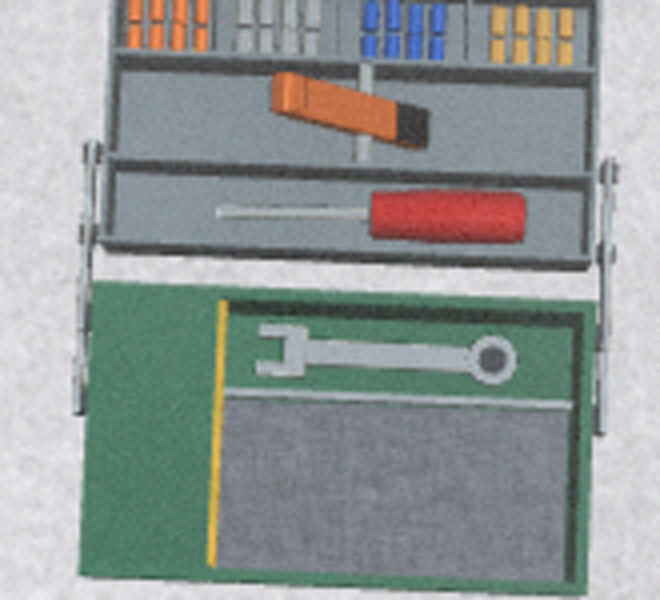

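The tray is open. In the crop the yellow ledge edge runs from (222,300) to (211,567), the wrench is in the narrow lane, and the screwdriver is in the tray. I'll check the box pose against this view and lower onto the level.

```bash
python3 - <<'E'
from h import *
f=lambda u,v,z:cast("top",[(235+u/4,140+v/4)],z)[0]
c=np.array([f(*k,.066) for k in[(92,282),(595,302),(587,595),(80,575)]])
print("box centre",np.round(c.mean(0),4),"yaw",[round(float(np.arctan2(-(a-b)[0],(a-b)[1])),4) for a,b in[(c[0],c[1]),(c[3],c[2])]],"size",np.linalg.norm(c[0]-c[1]),np.linalg.norm(c[1]-c[2]))
o=np.array([.4795,.0045,0])
e=[f(*k,.066)-o for k in[(222,300),(211,567)]]; print("ledge box xy",[(round(a@X,4),round(a@Y,4)) for a in e])
im=cv2.imread("pics/top1.png")
y=blob(im,(20,120,60),(35,255,255),(85,190,205,245),9)
r=cv2.minAreaRect((cast("top",y,.034)[:,:2]*1000).astype(np.float32)); print(r)
E
python3 -m creep '[{"translation":[0.01,0.04,0],"twist":[0.003,0.006,0.002],"hand":60},{"translation":[0.03,0.075,0],"twist":[0.003,0.006,0.002],"hand":60},{"translation":[0.056,0.0814,0],"twist":[0.003,0.006,0.002],"hand":60},{"translation":[0.09,0.0814,0],"twist":[0.003,0.006,0.002],"hand":60}]';python3 -c "
from h import *
print(rel([.537,.353,.031],RY(108.9)))"
```

```text
box centre [0.4797 0.0046 0.066 ] yaw [-0.0241, -0.0233] size 0.2392800936075078 0.13891857320561563
ledge box xy [(np.float64(0.0637), np.float64(0.0578)), (np.float64(-0.063), np.float64(0.0577))]
((522.075927734375, 395.8904724121094), (25.89237403869629, 77.27483367919922), 18.66390037536621)
time: 8.1
tool_pos: [0.5333, 0.3627, 0.097]
tool_rot: [0.801, 1.564, 1.142]
contact_force: [0.4, 0.2, -0.7]
opening: 0.0548
([0.066, -0.0107, -0.0001], [0.011, 0.0047, -0.0049])
```

```bash
sed -i 's/psi=-0.021$/psi=-0.0235/' h.py; python3 -m creep '[{"translation":[0.02,-0.0107,0],"twist":[0.011,0.004,-0.005],"hand":60},{"translation":[0.045,-0.0107,0],"twist":[0.011,0.004,-0.005],"hand":60},{"translation":[0.06,-0.0107,0],"twist":[0.011,0.004,-0.005],"hand":60},{"translation":[0.065,-0.0107,0],"twist":[0.011,0.004,-0.005],"hand":60},{"translation":[0.065,-0.0107,0],"twist":[0.011,0.004,-0.005],"hand":40}]'; python3 -c "
from h import *
print(rel([.537,.353,.031],RY(108.9)))"; python3 -m creep '[{"translation":[0,0,0],"twist":[0,0,0],"hand":10},{"translation":[0,0,0],"twist":[0,0,0],"hand":10},{"translation":[0,0,0],"twist":[0,0,0],"hand":10},{"translation":[0,0,0],"twist":[0,0,0],"hand":10}]' 40;python3 -c "
from h import *
print(rel([.537,.353,.031],RY(108.9)))"
```

```text
time: 8.6
tool_pos: [0.5371, 0.3531, 0.0318]
tool_rot: [0.086, 1.57, 0.416]
contact_force: [0.5, -0.8, 1.1]
opening: 0.0507
([0.0008, -0.0001, -0.0001], [-0.0001, 0.0004, -0.0])
time: 9.0
tool_pos: [0.5375, 0.3533, 0.0327]
tool_rot: [0.134, 1.569, 0.463]
contact_force: [-0.3, 0.6, 3.6]
opening: 0.0258
([0.0017, -0.0002, -0.0006], [-0.0, 0.0019, -0.0003])
```

```bash
cat >> h.py <<'E'
O=np.array([.4797,.0046,0])
def lev(yN,zN,deg,x=-.021,h=.0327):
    R=Ro.from_rotvec(-np.radians(deg)*X).as_matrix()@RA
    N=O+x*X+yN*Y+zN*Z
    return N-.095*R[:,1]-h*R[:,0],R
E
python3 -m creep '[{"translation":[-0.02,0,0],"twist":[0,0,0],"hand":10},{"translation":[-0.06,0,0],"twist":[0.05,0,0],"hand":10},{"translation":[-0.1,0,0],"twist":[0.15,0,0],"hand":10},{"translation":[-0.13,-0.03,0],"twist":[0.25,0,0],"hand":10},{"translation":[-0.15,-0.07,0],"twist":[0.306,0,0],"hand":10}]';python3 -c "
from h import *
print(robot.observe()['contact_force'])
p,R=lev(.03,.10,0); print(p,rel(p,R))
p,R=lev(.03,.10,25); print(p,rel(p,R))"
```

```text
time: 9.5
tool_pos: [0.56, 0.2881, 0.1854]
tool_rot: [0.458, 1.565, 0.482]
contact_force: [1.3, -1.4, -2.1]
opening: 0.0256
[ 1.27314422 -1.41245978 -2.09632869]
[ 0.45717844 -0.0598886   0.1327    ] ([0.0514, -0.3456, -0.1113], [0.0472, 0.0047, -0.0025])
[ 0.45771232 -0.03717449  0.169785  ] ([0.0143, -0.3228, -0.11], [0.0454, 0.0149, -0.4387])
```

```bash
python3 -m creep '[{"translation":[0,-0.03,-0.012],"twist":[0.015,0.003,0],"hand":10},{"translation":[0,-0.07,-0.028],"twist":[0.03,0.006,-0.05],"hand":10},{"translation":[0,-0.115,-0.044],"twist":[0.045,0.009,-0.14],"hand":10},{"translation":[0,-0.16,-0.06],"twist":[0.045,0.012,-0.24],"hand":10},{"translation":[0,-0.205,-0.074],"twist":[0.045,0.012,-0.34],"hand":10}]';python3 -c "
from h import *
p,R=lev(.03,.08,25); print(p,rel(p,R))"
```

```text
time: 10.0
tool_pos: [0.49, 0.0796, 0.185]
tool_rot: [-1.568, 1.23, -1.591]
contact_force: [0.3, -0.4, -3.0]
opening: 0.0258
[ 0.45771232 -0.03717449  0.149785  ] ([0.0724, -0.0989, -0.0297], [0.0005, 0.0011, -0.0952])
```

```bash
python3 -m creep '[{"translation":[0.01,-0.04,-0.012],"twist":[0,0,-0.05],"hand":10},{"translation":[0.03,-0.08,-0.024],"twist":[0,0,-0.095],"hand":10},{"translation":[0.06,-0.0989,-0.0297],"twist":[0,0,-0.095],"hand":10},{"translation":[0.0724,-0.0989,-0.0297],"twist":[0,0,-0.095],"hand":10},{"translation":[0.0724,-0.0989,-0.0297],"twist":[0,0,-0.095],"hand":10}]';python3 - <<'E'
from h import *
for a in[(.03,.08,25),(.03,.045,25),(.032,.013,25),(.055,.013,25),(.075,.013,25)]: p,R=lev(*a); print(a,rel(p,R))
im=robot.read_camera("scene");cv2.imwrite("pics/s2.png",cv2.resize(im[120:330,200:430],None,fx=2.8,fy=2.8))
E
```

```text
time: 10.5
tool_pos: [0.4563, -0.0379, 0.1486]
tool_rot: [-1.577, 1.135, -1.601]
contact_force: [1.2, 0.4, -2.7]
opening: 0.0258
(0.03, 0.08, 25) ([-0.0015, 0.0002, 0.0014], [-0.0002, -0.0028, -0.0005])
(0.03, 0.045, 25) ([0.0303, 0.015, 0.0015], [-0.0002, -0.0028, -0.0005])
(0.032, 0.013, 25) ([0.0584, 0.0303, 0.0015], [-0.0002, -0.0028, -0.0005])
(0.055, 0.013, 25) ([0.0487, 0.0512, 0.0015], [-0.0002, -0.0028, -0.0005])
(0.075, 0.013, 25) ([0.0403, 0.0693, 0.0015], [-0.0002, -0.0028, -0.0005])
```

View pics/s2.png

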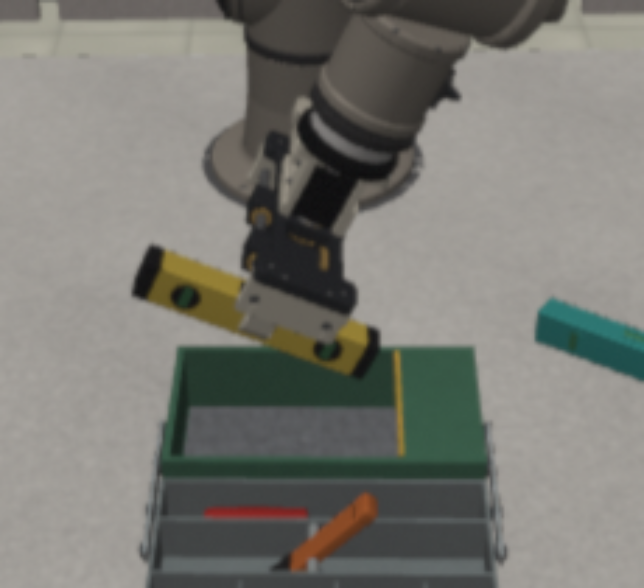

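The level hangs firmly, nose down toward the ledge, with the nose at (365,355) and the ledge strip at x≈400. Next I lower it into the mouth.

```bash
python3 -m creep '[{"translation":[0.014,0.007,0.0015],"twist":[0,0,0],"hand":10},{"translation":[0.03,0.015,0.0015],"twist":[0,-0.002,0],"hand":10},{"translation":[0.045,0.023,0.0015],"twist":[0,-0.002,0],"hand":10},{"translation":[0.0584,0.0303,0.0015],"twist":[0,-0.002,0],"hand":10},{"translation":[0.0584,0.0303,0.0015],"twist":[0,-0.002,0],"hand":10}]';python3 - <<'E'
from h import *
for a in[(.045,.013,25),(.055,.013,25),(.065,.013,25),(.075,.013,25)]: p,R=lev(*a); print(a,rel(p,R))
E
```

```text
time: 11.05
tool_pos: [0.4586, -0.0338, 0.083]
tool_rot: [-1.572, 1.135, -1.594]
contact_force: [-0.8, -0.3, -2.4]
opening: 0.0261
(0.045, 0.013, 25) ([-0.0047, 0.0106, -0.0007], [0.0017, 0.0002, -0.0006])
(0.055, 0.013, 25) ([-0.0089, 0.0196, -0.0007], [0.0017, 0.0002, -0.0006])
(0.065, 0.013, 25) ([-0.0132, 0.0287, -0.0007], [0.0017, 0.0002, -0.0006])
(0.075, 0.013, 25) ([-0.0174, 0.0378, -0.0007], [0.0017, 0.0002, -0.0006])
```

Now I slide the nose under the ledge.

```bash
python3 -m creep '[{"translation":[-0.0047,0.0106,-0.0007],"twist":[0,0,0],"hand":10},{"translation":[-0.0089,0.0196,-0.0007],"twist":[0,0,0],"hand":10},{"translation":[-0.0132,0.0287,-0.0007],"twist":[0,0,0],"hand":10},{"translation":[-0.0174,0.0378,-0.0007],"twist":[0,0,0],"hand":10},{"translation":[-0.0174,0.0378,-0.0007],"twist":[0,0,0],"hand":10}]';python3 - <<'E'
from h import *
for a in[(.077,.012,21),(.079,.012,17),(.081,.012,13),(.083,.012,9),(.085,.012,5)]: p,R=lev(*a); print(a,rel(p,R))
E
```

```text
time: 11.55
tool_pos: [0.4592, 0.0094, 0.0831]
tool_rot: [-1.569, 1.135, -1.589]
contact_force: [0.4, -0.2, -3.4]
opening: 0.026
(0.077, 0.012, 21) ([0.0077, -0.0011, -0.0004], [0.0031, 0.0019, 0.0689])
(0.079, 0.012, 17) ([0.0137, -0.0009, -0.0004], [0.0031, 0.0018, 0.1387])
(0.081, 0.012, 13) ([0.0198, -0.0002, -0.0004], [0.0032, 0.0017, 0.2085])
(0.083, 0.012, 9) ([0.026, 0.001, -0.0005], [0.0033, 0.0016, 0.2783])
(0.085, 0.012, 5) ([0.0321, 0.0027, -0.0005], [0.0033, 0.0015, 0.3481])
```

```bash
python3 -m creep '[{"translation":[0.0077,-0.0011,0],"twist":[0.003,0.002,0.069],"hand":10},{"translation":[0.0137,-0.0009,0],"twist":[0.003,0.002,0.139],"hand":10},{"translation":[0.0198,0,0],"twist":[0.003,0.002,0.209],"hand":10},{"translation":[0.026,0.001,0],"twist":[0.003,0.002,0.278],"hand":10},{"translation":[0.0321,0.0027,0],"twist":[0.003,0.002,0.348],"hand":10}]';python3 - <<'E'
from h import *
for a in[(.087,.01,0),(.09,.0075,0),(.1,.0075,0),(.107,.0075,0)]: p,R=lev(*a); print(a,rel(p,R))
E
```

```text
time: 12.05
tool_pos: [0.4591, -0.0019, 0.053]
tool_rot: [-1.569, 1.486, -1.592]
contact_force: [-1.2, 0.4, -2.7]
opening: 0.0255
(0.087, 0.01, 0) ([0.0104, -0.0001, -0.0006], [0.0006, 0.0001, 0.0851])
(0.09, 0.0075, 0) ([0.0126, 0.0031, -0.0006], [0.0006, 0.0001, 0.0851])
(0.1, 0.0075, 0) ([0.0118, 0.0131, -0.0006], [0.0006, 0.0001, 0.0851])
(0.107, 0.0075, 0) ([0.0112, 0.0201, -0.0006], [0.0006, 0.0001, 0.0851])
```

```bash
python3 -m creep '[{"translation":[0.0104,0,-0.0006],"twist":[0,0,0.085],"hand":10},{"translation":[0.0126,0.0031,-0.0006],"twist":[0,0,0.085],"hand":10},{"translation":[0.0122,0.008,-0.0006],"twist":[0,0,0.085],"hand":10},{"translation":[0.0118,0.0131,-0.0006],"twist":[0,0,0.085],"hand":10},{"translation":[0.0112,0.0201,-0.0006],"twist":[0,0,0.085],"hand":10}]';python3 - <<'E'
from h import *
for a in[(.110,.0065,0),(.114,.0065,0)]: p,R=lev(*a); print(a,rel(p,R))
E
```

```text
time: 12.55
tool_pos: [0.4591, 0.0182, 0.0405]
tool_rot: [-1.184, 1.57, -1.206]
contact_force: [-0.1, 0.5, -1.4]
opening: 0.0258
(0.11, 0.0065, 0) ([0.0013, 0.0019, -0.0], [0.0018, 0.0005, 0.0011])
(0.114, 0.0065, 0) ([0.0013, 0.0059, -0.0], [0.0018, 0.0005, 0.0011])
```

Next I settle onto the floor, then creep to the end wall watching the force.

```bash
python3 -m creep '[{"translation":[0.0015,0.001,0],"twist":[0,0,0],"hand":10},{"translation":[0.0015,0.002,0],"twist":[0,0,0],"hand":10},{"translation":[0.0015,0.003,0],"twist":[0,0,0],"hand":10}]'; python3 -m creep '[{"translation":[0,0.0015,0],"twist":[0,0,0],"hand":10},{"translation":[0,0.002,0],"twist":[0,0,0],"hand":10}]';python3 -m creep '[{"translation":[0,0.001,0],"twist":[0,0,0],"hand":10},{"translation":[0,0.002,0],"twist":[0,0,0],"hand":10}]'
```

```text
time: 12.85
tool_pos: [0.4592, 0.0216, 0.039]
tool_rot: [-1.165, 1.569, -1.186]
contact_force: [0.2, -0.1, -1.7]
opening: 0.0259
time: 13.05
tool_pos: [0.4592, 0.0237, 0.0391]
tool_rot: [-1.172, 1.569, -1.193]
contact_force: [0.4, -0.1, -2.2]
opening: 0.0257
time: 13.25
tool_pos: [0.4593, 0.0245, 0.0391]
tool_rot: [-1.415, 1.567, -1.435]
contact_force: [-2.1, -14.3, -1.5]
opening: 0.0259
```

```bash
python3 -m creep '[{"translation":[0.0007,-0.0003,0],"twist":[0,0,0],"hand":10},{"translation":[0.001,-0.0003,0],"twist":[0,0,0],"hand":10},{"translation":[0.0006,-0.0003,0],"twist":[0,0,0],"hand":38},{"translation":[0.0006,-0.0003,0],"twist":[0,0,0],"hand":38},{"translation":[0.0006,-0.0003,0],"twist":[0,0,0],"hand":38}]'; python3 -m creep '[{"translation":[0,0,0],"twist":[0,0,0],"hand":38},{"translation":[-0.01,0,0],"twist":[0,0,0],"hand":38},{"translation":[-0.03,0,0],"twist":[0,0,0],"hand":38},{"translation":[-0.07,0,0],"twist":[0,0,0],"hand":38},{"translation":[-0.11,0,0],"twist":[0,0,0],"hand":38}]';  python3 -m creep '[{"translation":[-0.03,0.04,0],"twist":[0,0,0],"hand":60},{"translation":[-0.03,0.08,0],"twist":[0,0,0],"hand":60},{"translation":[-0.03,0.12,0],"twist":[0,0,0],"hand":60},{"translation":[-0.03,0.165,0],"twist":[0,0,0],"hand":60}]'
python3 - <<'E'
from h import *
im=robot.read_camera("top");cv2.imwrite("pics/top2.png",im)
cv2.imwrite("pics/top2c.png",cv2.convertScaleAbs(cv2.resize(im[140:290,235:400],None,fx=4,fy=4,interpolation=cv2.INTER_CUBIC),alpha=1.8))
y=blob(im,(20,120,60),(35,255,255),(291,205,385,290),9)
r=cv2.minAreaRect((cast("top",y,.04)[:,:2]*1000).astype(np.float32)); print(r, [(round((a-O)@X,4),round((a-O)@Y,4)) for a in cast("top",y,.04)[[y[:,0].argmin(),y[:,0].argmax()]]])
E
```

```text
time: 13.75
tool_pos: [0.4594, 0.0242, 0.0386]
tool_rot: [-1.299, 1.567, -1.319]
contact_force: [0.1, -0.1, 1.0]
opening: 0.0347
time: 14.25
tool_pos: [0.4588, 0.0246, 0.1501]
tool_rot: [-1.711, 1.568, -1.731]
contact_force: [0.3, 0.0, -0.1]
opening: 0.0346
time: 14.65
tool_pos: [0.4621, 0.1909, 0.1808]
tool_rot: [-1.191, 1.568, -1.212]
contact_force: [1.1, 0.1, 0.7]
opening: 0.0549
((459.4444580078125, 0.8617324829101562), (118.59690856933594, 26.713979721069336), 88.93862915039062) [(np.float64(-0.0072), np.float64(0.0552)), (np.float64(-0.0276), np.float64(-0.0635))]
```

View pics/top2c.png

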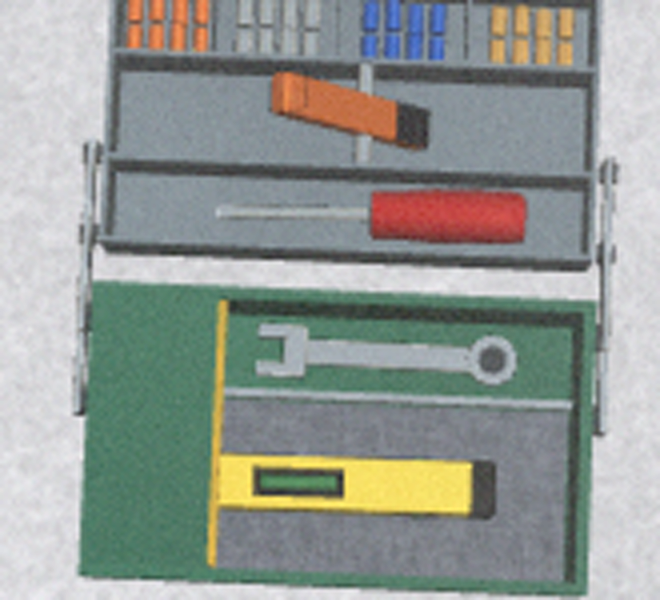

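The level lies in the wide lane with its nose under the ledge. The visible tail cap ends at about (495,490), which is box y ≈ -75 mm, so its centre is at about +19 to 20 mm. The wrench, screwdriver and pull are all in place. Now back to the pull.

```bash
python3 -c "
from h import *
print(rel([.6361,.0245,.16],RA))"
```

```text
([0.0209, -0.1692, 0.1774], [0.0054, 0.0016, -0.0009])
```

```bash
python3 -m creep '[{"translation":[0,-0.033,0.035],"twist":[0,0,0],"hand":60},{"translation":[0,-0.067,0.07],"twist":[0.003,0,0],"hand":60},{"translation":[0,-0.1,0.105],"twist":[0.005,0,0],"hand":60},{"translation":[0,-0.134,0.14],"twist":[0.005,0,0],"hand":60},{"translation":[0,-0.169,0.1774],"twist":[0.005,0,0],"hand":60}]';python3 -c "
from h import *
print(rel([.6361,.0245,.0955],RA))"
```

```text
time: 15.2
tool_pos: [0.6361, 0.024, 0.1817]
tool_rot: [0.494, 1.569, 0.472]
contact_force: [1.1, 1.1, 0.0]
opening: 0.055
([0.0862, 0.0004, -0.0001], [0.0008, 0.0018, -0.001])
```

```bash
python3 -m creep '[{"translation":[0.03,0,0],"twist":[0,0,0],"hand":60},{"translation":[0.06,0,0],"twist":[0,0,0],"hand":60},{"translation":[0.08,0,0],"twist":[0,0,0],"hand":60},{"translation":[0.085,0,0],"twist":[0,0,0],"hand":60},{"translation":[0.085,0,0],"twist":[0,0,0],"hand":60}]';python3 -m creep '[{"translation":[0,0,0],"twist":[0,0,0],"hand":35},{"translation":[0,0,0],"twist":[0,0,0],"hand":5},{"translation":[0,0,0],"twist":[0,0,0],"hand":5},{"translation":[0,0,0],"twist":[0,0,0],"hand":5},{"translation":[0,0,0],"twist":[0,0,0],"hand":5}]' 30;python3 -c "
from h import *
p,R=tool()
P=p-X*L*(np.cos(.436)-np.cos(.436+2.79))-Z*L*(np.sin(.436+2.79)-np.sin(.436)); print('P0',P.round(4).tolist())
arc(-.1,p0=P)"
```

```text
time: 15.7
tool_pos: [0.636, 0.024, 0.0966]
tool_rot: [0.994, 1.569, 0.971]
contact_force: [0.7, 0.0, 1.0]
opening: 0.0552
time: 16.2
tool_pos: [0.636, 0.024, 0.097]
tool_rot: [0.695, 1.569, 0.672]
contact_force: [-1.0, 0.9, 1.8]
opening: 0.0198
P0 [0.4801, 0.0277, 0.1385]
q est 2.79 radius 0.082 y off 0.0
2.69 [-0.0082, 0.0, 0.0003]
2.59 [-0.0164, 0.0, -0.0002]
2.49 [-0.0245, 0.0, -0.0016]
2.39 [-0.0324, 0.0, -0.0037]
2.29 [-0.04, 0.0, -0.0066]
```

```bash
sed -i 's/P0=np.array(.*/P0=np.array([0.4801,.0277,.1385])/' h.py; python3 -m creep '[{"translation":[-0.0082,0,0.0003],"twist":[0,0,0],"hand":5},{"translation":[-0.0164,0,-0.0002],"twist":[0,0,0],"hand":5},{"translation":[-0.0245,0,-0.0016],"twist":[0,0,0],"hand":5},{"translation":[-0.0324,0,-0.0037],"twist":[0,0,0],"hand":5},{"translation":[-0.04,0,-0.0066],"twist":[0,0,0],"hand":5}]';python3 -c "
from h import *
arc(-.12)"
```

```text
time: 16.7
tool_pos: [0.6291, 0.0241, 0.1377]
tool_rot: [0.74, 1.569, 0.717]
contact_force: [2.5, 0.5, -5.9]
opening: 0.0199
q est 2.281 radius 0.082 y off -0.0001
2.16 [-0.0087, 0.0001, -0.0046]
2.04 [-0.0168, 0.0001, -0.0102]
1.92 [-0.0242, 0.0001, -0.0167]
1.8 [-0.0307, 0.0001, -0.0241]
1.68 [-0.0363, 0.0001, -0.0321]
```

```bash
python3 -m creep '[{"translation":[-0.0087,0,-0.0046],"twist":[0,0,0],"hand":5},{"translation":[-0.0168,0,-0.0102],"twist":[0,0,0],"hand":5},{"translation":[-0.0242,0,-0.0167],"twist":[0,0,0],"hand":5},{"translation":[-0.0307,0,-0.0241],"twist":[0,0,0],"hand":5},{"translation":[-0.0363,0,-0.0321],"twist":[0,0,0],"hand":5}]';python3 -c "
from h import *
arc(-.12)"
```

```text
time: 17.2
tool_pos: [0.5962, 0.0249, 0.1746]
tool_rot: [0.781, 1.569, 0.758]
contact_force: [0.1, 0.7, -5.4]
opening: 0.0198
q est 1.669 radius 0.0822 y off -0.0001
1.55 [-0.0044, 0.0001, -0.0088]
1.43 [-0.0078, 0.0001, -0.0181]
1.31 [-0.0101, 0.0001, -0.0276]
1.19 [-0.0112, 0.0002, -0.0374]
1.07 [-0.0111, 0.0002, -0.0472]
```

```bash
python3 -m creep '[{"translation":[-0.0044,0,-0.0088],"twist":[0,0,0],"hand":5},{"translation":[-0.0078,0,-0.0181],"twist":[0,0,0],"hand":5},{"translation":[-0.0101,0,-0.0276],"twist":[0,0,0],"hand":5},{"translation":[-0.0112,0,-0.0374],"twist":[0,0,0],"hand":5},{"translation":[-0.0111,0,-0.0472],"twist":[0,0,0],"hand":5}]';python3 -c "
from h import *
arc(-.12)"
```

```text
time: 17.7
tool_pos: [0.5481, 0.026, 0.1859]
tool_rot: [0.766, 1.569, 0.743]
contact_force: [0.9, -0.5, -5.5]
opening: 0.0198
q est 1.058 radius 0.0823 y off -0.0001
0.94 [0.0016, 0.0001, -0.0097]
0.82 [0.0041, 0.0001, -0.0192]
0.7 [0.0077, 0.0001, -0.0284]
0.58 [0.0123, 0.0001, -0.037]
0.46 [0.018, 0.0001, -0.0451]
```

```bash
python3 -m creep '[{"translation":[0.0016,0,-0.0097],"twist":[0,0,0],"hand":5},{"translation":[0.0041,0,-0.0192],"twist":[0,0,0],"hand":5},{"translation":[0.0077,0,-0.0284],"twist":[0,0,0],"hand":5},{"translation":[0.0123,0,-0.037],"twist":[0,0,0],"hand":5},{"translation":[0.018,0,-0.0451],"twist":[0,0,0],"hand":5}]';python3 -c "
from h import *
arc(-.1)"
```

```text
time: 18.2
tool_pos: [0.5021, 0.0272, 0.1673]
tool_rot: [1.041, 1.569, 1.018]
contact_force: [1.2, -0.1, -7.0]
opening: 0.0198
q est 0.445 radius 0.0823 y off 0.0
0.35 [0.0057, -0.0, -0.0059]
0.25 [0.0118, -0.0, -0.0114]
0.15 [0.0184, -0.0, -0.0162]
0.05 [0.0255, -0.0, -0.0204]
0.0 [0.0288, -0.0, -0.022]
```

```bash
python3 -m creep '[{"translation":[0.0057,0,-0.0059],"twist":[0,0,0],"hand":5},{"translation":[0.0118,0,-0.0114],"twist":[0,0,0],"hand":5},{"translation":[0.0184,0,-0.0162],"twist":[0,0,0],"hand":5},{"translation":[0.0255,0,-0.0204],"twist":[0,0,0],"hand":5},{"translation":[0.0288,0,-0.022],"twist":[0,0,0],"hand":5}]';python3 -m creep '[{"translation":[0.0005,0,0],"twist":[0,0,0],"hand":5},{"translation":[0.0005,0,0],"twist":[0,0,0],"hand":5}]'; python3 -c "
from h import *
arc(-.05)"
```

```text
time: 18.7
tool_pos: [0.4801, 0.0278, 0.1382]
tool_rot: [0.894, 1.569, 0.871]
contact_force: [-2.6, 3.2, 15.7]
opening: 0.02
time: 18.9
tool_pos: [0.4802, 0.0278, 0.1385]
tool_rot: [0.676, 1.569, 0.654]
contact_force: [-3.2, 0.2, 3.1]
opening: 0.0198
q est 0.0 radius 0.0819 y off 0.0001
0.0 [-0.0, -0.0001, -0.0001]
0.0 [-0.0, -0.0001, -0.0001]
0.0 [-0.0, -0.0001, -0.0001]
0.0 [-0.0, -0.0001, -0.0001]
0.0 [-0.0, -0.0001, -0.0001]
```

Closed, and the tray pushes back with an upward force at its stop. Next I release, lift clear and look.

```bash
python3 -m creep '[{"translation":[0,0,0],"twist":[0,0,0],"hand":30},{"translation":[0,0,0],"twist":[0,0,0],"hand":60},{"translation":[0,0,0],"twist":[0,0,0],"hand":60},{"translation":[-0.03,0,0],"twist":[0,0,0],"hand":60},{"translation":[-0.07,0,0],"twist":[0,0,0],"hand":60}]';python3 -m creep '[{"translation":[-0.04,0.03,0],"twist":[0,0,0],"hand":60},{"translation":[-0.06,0.07,0],"twist":[0,0,0],"hand":60},{"translation":[-0.06,0.12,0],"twist":[0,0,0],"hand":60},{"translation":[-0.06,0.17,0],"twist":[0,0,0],"hand":60},{"translation":[-0.06,0.21,0],"twist":[0,0,0],"hand":60}]'
python3 - <<'E'
from h import *
im=robot.read_camera("top")
cv2.imwrite("pics/top3c.png",cv2.convertScaleAbs(cv2.resize(im[140:300,235:400],None,fx=3.7,fy=3.7,interpolation=cv2.INTER_CUBIC),alpha=1.8))
a=cv2.imread("pics/top0.png")
for n,i in(("before",a),("after",im)):
    for m,c in (("screwdriver",blob(i,(0,150,60),(4,255,255),(300,255,385,295))),("blue bits",blob(i,(105,140,60),(125,255,255),(300,205,360,240),7)),("mallet",blob(i,(8,60,60),(25,255,255),(475,215,560,260)))): print(n,m,c.mean(0).round(1))
E
```

```text
time: 19.4
tool_pos: [0.4791, 0.0277, 0.2078]
tool_rot: [2.586, 1.568, 2.563]
contact_force: [1.2, -0.2, 0.2]
opening: 0.0531
time: 19.9
tool_pos: [0.4839, 0.24, 0.2685]
tool_rot: [2.129, 1.568, 2.107]
contact_force: [1.0, 0.3, -0.2]
opening: 0.0551
before screwdriver [345.  272.8]
before blue bits [332.9 224.7]
before mallet [512.8 236. ]
after screwdriver [343.6 272.9]
after blue bits [332.7 224.6]
after mallet [512.8 236. ]
```

View pics/top3c.png

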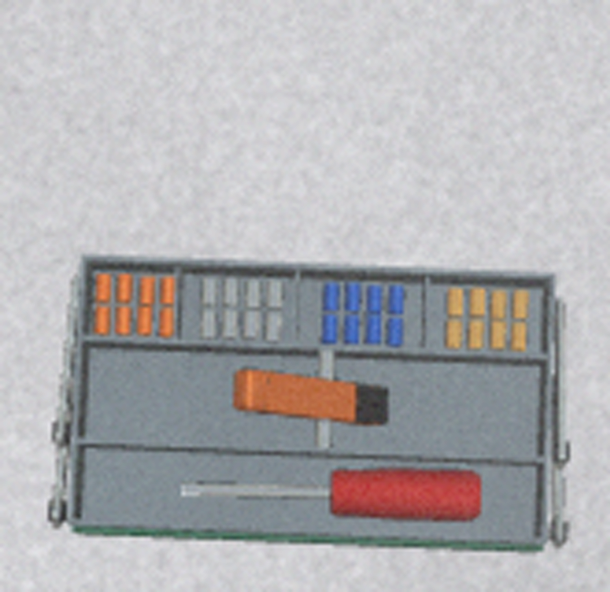

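The tray is back in its closed place: the blue bits are within 0.2 px of where they started. The screwdriver is in the near half at (405,495) in the crop, and the mallet has not moved.

```bash
python3 -c "
from cell import robot
print(robot.hand_in())"
```

```text
the job is handed in; nothing more can be done
None
```

The level is packed and I handed the job in at about 20 s of the 72 s allowed. The hand-in gives no verdict, so what follows is from my own checks.

**What I did:**
- I pressed the pull until it sprang up, then swung the tray open at about 1 rad/s while holding the pull.
- I slid the level in under the ledge at a 25° tilt, laid it flat and pushed it to the end wall. The wrist force read about 14 N at that contact.
- I let go of the level, swung the tray gently closed and released it.

**What the last checks showed:**
- **Level:** the picture taken before closing shows it flat in the wide lane, centred at about y = +19 to +20 mm. It can't be seen now that the tray is closed.
- **Tray:** the arm's position at release gave a link angle of about 0. In the last picture the tray is within 0.2 px of where it started.
- **Other things:** the screwdriver is still in the tray, having shifted about 2 to 3 mm. The mallet has not moved. The wrench was in its lane before closing.

No check failed. Two small differences came up:
- **Box turn:** the two measurements were -0.021 and -0.0235 rad; I used the second from the packing on.
- **First pinch:** it closed about 4 mm lower than I aimed, without harm.

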